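Thread two spacers onto the ball-lock spindle of an orbital shaker drive

ROBOT

A 6-joint arm with a two-finger parallel gripper is mounted at the origin on a cart in front of the work surface, level with it; the furniture and walls round the work are solid. World frame = base frame: x ahead of the robot, y to its left, z up, the work surface at z = 0. Lengths are in mm, angles in rad, forces in N, time in s.
With the tool pointing down it reaches from about 325 to 925 mm from the base axis. Payload 3.1 kg.
Tool frame: the origin (TCP) lies midway between the tips of the shut fingers; the grasp point (between the pads) lies 19 mm behind it (manip.grip_depth is the distance from the TCP to the grasp point, in mm); x points along the fingers, y is the direction in which the jaws open and shut, and the axes are right-handed (so a half turn about x gives the same grasp; the last joint's range is limited). The gripper opens to 85 mm and grips with 20 to 120 N. Pads are 22 mm wide; open, the fingers measure 114 mm over their backs; the gripper's body (76 mm by 85 mm) begins 54 mm behind the grasp point. The pads swing forward as they close: fully open they stand 13 mm farther back than shut.
Start: joints at [1.002, 0.217, 1.613, -0, 1.311, -0.112], TCP at [275.658, 560.938, 231.3] pointing down, gripper open.
Joint ranges: [-2.75, 2.75], [-0.78, 2.1], [0.31, 2.55], [-1.13, 4.27], [0.13, 2.63], [-2.58, 2.58]. Speed limits (rad/s): [2.79, 2.79, 3.14, 3.14, 3.14, 3.14].

INTERFACE

Orientations are given as a unit quaternion [w, x, y, z].
In Python, from rig import manip gives the robot as it stands.
- The arm moves only by the tool move_arm, never from a script. Its argument "steps" is text: rows parted by semicolons, each of 7 numbers parted by spaces: the shift along the tool's x, y, z in mm, then the turn, a rotation vector about the tool's x, y, z in rad, then the closure, from 0 (fully open) to 1 (shut). In form: x y z ax ay az gripper; .... A call has 1 to 5 rows; each row shifts and turns the commanded pose from where the row before left it, along the tool's axes as they then stand; what a row does not reach is not made up. A row lasts 1/12 s, in which the tool goes at most 41.7 mm and 7.16 degrees, less where a joint would pass 70% of its speed; a pose out of reach is approached as far as the arm can. A call is refused whole if a number of a shift passes 41.7 or a number of a turn 0.125, either way. A call with a gripper value outside its range is refused whole. The fingers move at their own pace and stop on an object; "grip_force" is the grip in N (left out, the last holds). Time passes only in rows, so rows that do not move let the fingers close. It gives the time, the measured TCP pose, the force and the opening at its end, in the units of the state.
- manip.state(): the state, without advancing time (a new reading comes with each control period).
- manip.read_camera(name): name is "scene" or "top"; returns the picture (384x512x3 uint8, red, green, blue); there is no depth.
- manip.camera_params(name): a dict with "fx", "fy", "cx", "cy" (pixels), "k1" (the pictures are not rectified: a ray, as slopes to the right and down, at radius r is drawn at 1 + k1 r^2 times it, then the intrinsics apply), "rvec" (rotation vector, rad) and "tvec" (3), from world to camera coordinates, as OpenCV has them. Camera axes: x right, y down, z forward; pixel columns grow to the right and rows downward; lengths in mm; the calibration is good to about 2 mm. A picture is of the moment at which its call begins. camera_params takes no time and is no camera call.
- manip.hand_in(): hands the job in, once; it reports no verdict.
The state is a dict: "t": time; "joint_positions": joint angles; "dq": joint speeds; "effort": joint torques, N m; "ee_pos": TCP position; "tool_rot": TCP orientation; "contact_force": force on the tool from outside, world axes, zero at the start; "moment": the same for the moment, N m; "opening": finger opening in mm.
Only numpy, scipy, OpenCV 4.12 (cv2) and the standard library are available. Lean on these libraries where they do the work, as an engineer would, in place of code of your own. Each camera call takes 0.05 s, during which the arm holds its last target.

TASK

Build up the spacer stack on the shaker drive in order of size: first thread the wide blue spacer onto the upright steel spindle, push it down past the sprung balls until it sits flat on the big grey collar, then do the same with the narrow orange spacer so that it sits flat on the blue one. Feel your way on: never press a spacer against the machine with more than 40 N, set the spacers down instead of letting them drop, and leave the beaker, bottle, dish and timer standing where they are.

Things in the scene. Friction and masses are not known exactly. Their poses are not given: they have to be found in the camera images.
- drive_axis (a point): Point on the vertical centre line of the shaker drive (z up), 66 mm above the bench, level with the top of the fixed grey collar (64 mm across) on which the stack rests. The steel spindle is eccentric: its axis and the collar's lie exactly 6 mm from this line, in a direction that differs each time and is unrelated to the box's yaw; find it by looking or by feel.
- tip_level (a point): Point on the same centre line (so 6 mm off the spindle's axis) at the height of the spindle's flat top, 52 mm above the collar. The spindle is a rigid vertical steel pin, 16 mm diameter, its top edge chamfered (1.5 mm wide, 2 mm high); the brake keeps it from turning.
- ball_level (a point): Point on the same centre line, 41 mm above the collar (11 mm below the spindle's top): the height of two sprung brass balls, 10 mm across, that stand out 3 mm on opposite sides of the spindle. A spacer meets them with its underside 7 to 8 mm below the spindle's top and must be pushed past, with about 2 to 8 N; below them it slides freely.
- shaker: The shaker drive, carrying collar and spindle: a white box 130 x 130 x 45 mm, fixed to the bench; origin at the centre of its underside, x axis from its front (black knob) to its back.
- spacer_wide_mid (a point): Wide blue plastic spacer ring, loose, lying flat on the bench at the start: 52 mm outer diameter, 19 mm bore, 18 mm high, about 60 g. The point is its centre, half-way up (9 mm above its underside); z is the bore's axis.
- spacer_narrow_mid (a point): Narrow orange plastic spacer ring, loose, lying flat on the bench at the start: 38 mm outer diameter, 19 mm bore, 18 mm high, about 35 g. The point is its centre, half-way up; z is the bore's axis.
- spacer_wide: The same wide blue spacer; origin at the centre of its underside.
- spacer_narrow: The same narrow orange spacer; origin at the centre of its underside.
- beaker: Bystander: small clear beaker, 54 mm across, 71 mm high; origin under its centre.
- iodine: Bystander: amber bottle with red cap, 44 mm across, 86 mm high; origin under its centre.
- dish: Bystander: closed petri dish with pink medium, 91 mm across, 17 mm high; origin under its centre.
- timer: Bystander: white digital timer lying on its back, 70 x 64 x 17 mm; origin under its centre.
Things that resemble listed ones, but are neither listed nor needed, are in the scene too. There is more than one size of the spacer_wide; the job needs the smallest.

How it is judged:
By the outcome, as a careful person would: the job done as asked, in the order asked, and still so for the second after the job is handed in, with the robot touching nothing.
It also fails if it takes over 72 s, if anything falls off the work surface, if the arm or the gripper's body presses on something with over 40 N, if the wrist force passes 120 N, or if a joint passes its speed limit or range.

## Working session

There is one attempt and no reset: what is moved stays moved. The work goes in short steps, Python scripts to look and compute and a tool call to move; the robot and the scene stay as the last step left them, time stands still between calls to the robot, and variables do not carry over. Pictures are saved under pics/ and viewed, and the job is handed in when it is done.

Besides the shell and the picture viewer there is one more tool, called after "Emit:" as name(argument=value, ...), one argument or row to a line, values as JSON. move_arm: Moves the arm, as the interface text tells. Its arguments: {"type":"object","properties":{"steps":{"type":"string"},"grip_force":{"type":"number"}},"required":["steps"]}

```bash
ls; mkdir -p pics; python3 - <<'E'
from rig import manip
import cv2
for n in ("scene","top"):
    im=manip.read_camera(n); cv2.imwrite(f"pics/{n}0.png",im[:,:,::-1]); print(n,manip.camera_params(n))
s=manip.state(); print(s, manip.grip_depth)
E
```

```text
pics
scene {'fx': 463.98172391685324, 'fy': 463.98172391685324, 'cx': 257.3872703274377, 'cy': 180.7575010041452, 'k1': -0.11487521122420365, 'rvec': array([ 2.3506758 , -0.62741283,  0.25069987]), 'tvec': array([-467.02402996,  308.60127197, 1136.26167695])}
top {'fx': 392.4261072533129, 'fy': 392.4261072533129, 'cx': 252.01476348646264, 'cy': 194.36391605993524, 'k1': -0.018866733357705657, 'rvec': array([ 2.08531094, -2.14353965,  0.17170944]), 'tvec': array([  69.84710526,  568.73585673, 1017.51497973])}
{'t': 0.1, 'joint_positions': array([ 1.00180020e+00,  2.17680182e-01,  1.61480860e+00, -1.76880784e-05,
        1.31132893e+00, -1.12165740e-01]), 'dq': array([-0.00040833, -0.00208276, -0.00151176, -0.00086166,  0.00121943,
        0.00056643]), 'effort': array([-3.45969029e-04, -3.98076475e+01, -3.04972243e+01, -1.85681461e-04,
        4.22280238e-03,  2.94834979e-05]), 'ee_pos': array([275.24585631, 560.28403903, 230.07972194]), 'tool_rot': array([ 0.68848358,  0.15936796,  0.68899774, -0.16085497]), 'contact_force': array([0.27068743, 1.20704669, 0.31228035]), 'moment': array([ 0.0139975 , -0.04736587, -0.01855734]), 'opening': 85.30415175731083} 18.700000000000003
```

View pics/scene0.png

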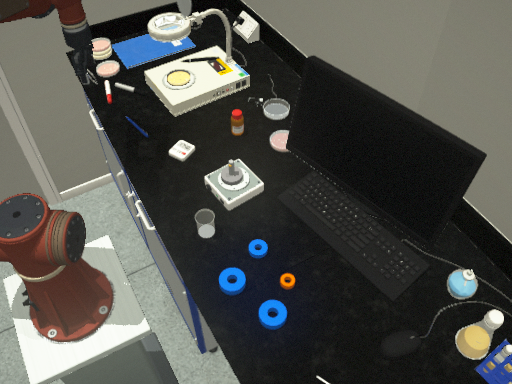

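View pics/top0.png

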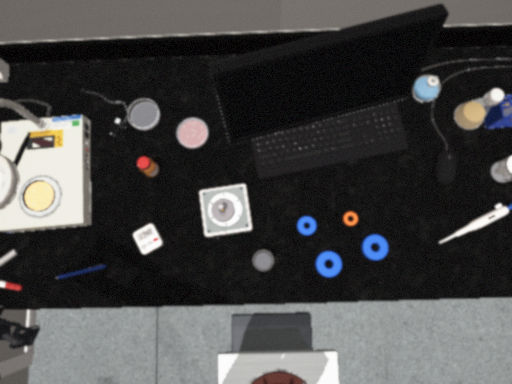

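Candidates for the wide blue spacer in the top view are the rings at (307,225), (328,264) and (375,247). The first looks smallest. The only orange ring is at (350,218). I'll measure their sizes and look at close crops.

```bash
cat > h.py <<'E'
import numpy as np, cv2
from rig import manip
def ray(n,uv):
    p=manip.camera_params(n)
    K=np.array([[p['fx'],0,p['cx']],[0,p['fy'],p['cy']],[0,0,1.]])
    # r^2 at undistorted ray: OpenCV k1 model
    x=cv2.undistortPointsIter(np.array([[uv]],float),K,np.array([p['k1'],0,0,0,0.]),None,None,(3,50,1e-9))[0,0]
    R=cv2.Rodrigues(p['rvec'])[0]
    return -R.T@p['tvec'], R.T@np.array([x[0],x[1],1])
def onplane(n,uv,z):
    o,d=ray(n,uv); return o+d*(z-o[2])/d[2]
def proj(n,P):
    p=manip.camera_params(n)
    K=np.array([[p['fx'],0,p['cx']],[0,p['fy'],p['cy']],[0,0,1.]])
    return cv2.projectPoints(np.array(P,float).reshape(-1,1,3),p['rvec'],p['tvec'],K,np.array([p['k1'],0,0,0,0.]))[0][:,0]
def blobs(im,kind):
    hsv=cv2.cvtColor(im,cv2.COLOR_RGB2HSV)
    m=cv2.inRange(hsv,(100,170,110),(118,255,255)) if kind=='blue' else cv2.inRange(hsv,(8,170,120),(22,255,255))
    cs,_=cv2.findContours(m,cv2.RETR_EXTERNAL,cv2.CHAIN_APPROX_NONE)
    return [c for c in cs if cv2.contourArea(c)>40]
def cen(c):
    M=cv2.moments(c); return M['m10']/M['m00'],M['m01']/M['m00']
E
python3 - <<'E'
from h import *
for n in ("scene","top"):
    im=cv2.imread(f"pics/{n}0.png")[:,:,::-1].copy()
    for k in ('blue','orange'):
        for c in blobs(im,k):
            u=cen(c); P=onplane(n,u,9)
            pts=np.array([onplane(n,q[0],9)[:2] for q in c.astype(float)])
            e=cv2.fitEllipse(pts.astype(np.float32)) if len(pts)>5 else None
            print(n,k,np.round(u,1),cv2.contourArea(c),P.round(1),np.round(e[1],1))
    c=proj(n,[onplane('top',(226,209),66)])[0]
    x,y=map(int,c)
    cr=im[y-45:y+45,x-60:x+60]; cv2.imwrite(f"pics/sh_{n}.png",cv2.resize(cr,None,fx=6,fy=6,interpolation=cv2.INTER_CUBIC)[:,:,::-1]); print(x-60,y-45)
im=cv2.imread("pics/top0.png"); cv2.imwrite("pics/rings.png",cv2.resize(im[195:285,285:405],None,fx=6,fy=6))
E
```

```text
scene blue [494.7 368.9] 662.0 [ 796.  -661.1    9. ] [ 67.9 118.8]
scene blue [272.2 313.6] 640.0 [ 423.6 -272.3    9. ] [68.7 76.4]
scene blue [231.8 280.3] 564.5 [ 381.8 -142.3    9. ] [67.9 78.5]
scene blue [257.6 248. ] 276.0 [488.2 -90.    9. ] [51.5 58.9]
scene blue [144.9  49.2] 1156.5 [568.9 972.1   9. ] [190.3 330.6]
scene orange [287.  280.4] 170.5 [ 504.  -212.7    9. ] [36.9 44. ]
173 131
top blue [328.3 263.7] 538.5 [ 379.  -149.4    9. ] [70.9 71.8]
top blue [374.9 247. ] 533.0 [ 421.  -280.2    9. ] [71.3 71.9]
top blue [306.5 225.3] 293.0 [486.4 -94.9   9. ] [53.4 54.9]
top orange [350.2 218.2] 162.5 [ 502.8 -217.8    9. ] [40.2 40.7]
166 163
```

View pics/sh_scene.png

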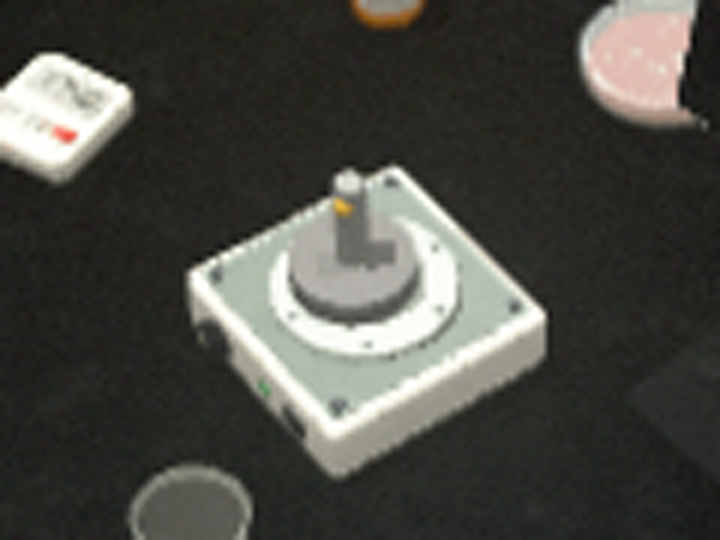

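View pics/sh_top.png

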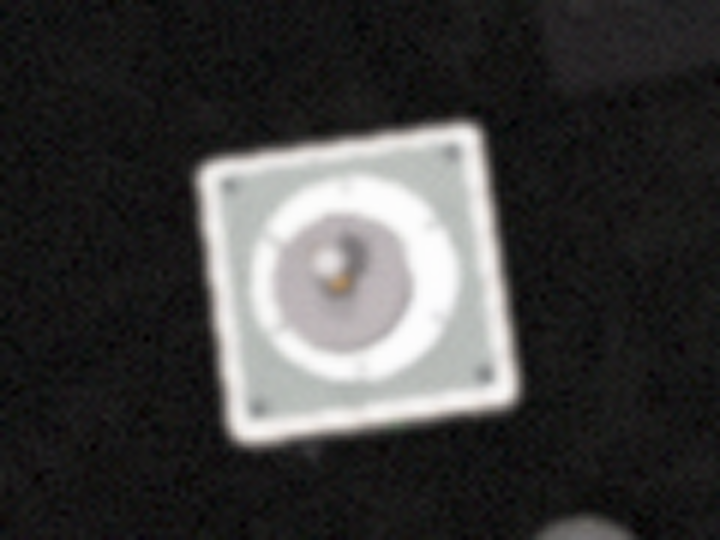

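View pics/rings.png

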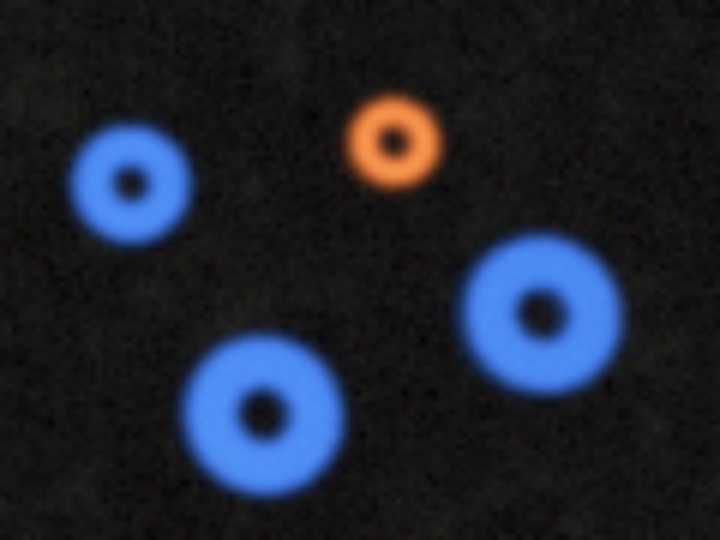

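The smallest blue ring is at (306.5,225.3) in the top view, about 53 mm across against 71 mm for the other two. That is my choice, with the orange ring at (350,218). Next I'll locate the spindle: its tip is at about (231,161) in the scene view and (220.5,206) in the top view.

```bash
python3 - <<'E'
from h import *
from scipy.spatial.transform import Rotation as R
print('scene cam',ray('scene',(1,1))[0].round(0),'top cam',ray('top',(1,1))[0].round(0))
print('tip', onplane('scene',(230.8,161.1),118).round(1), onplane('top',(220.5,206.3),118).round(1))
print('collar', onplane('top',(222.8,209.6),66).round(1), 'scene',onplane('scene',(173+352/6-.4,131+265/6-.4),66).round(1))
s=manip.state(); q=s['tool_rot']; M=R.from_quat(np.r_[q[1:],q[0]]).as_matrix(); print(M.round(3)); print(s['ee_pos'])
print('yaw of y axis',np.arctan2(M[1,1],M[0,1]))
E
```

```text
scene cam [ 134. -680. 1060.] top cam [ 374.   33. 1106.]
tip [531.3 136.9 118. ] [529.8 134.1 118. ]
collar [528.9 133.3  66. ] scene [528.8 132.8  66. ]
[[-0.001  0.441  0.897]
 [-0.002  0.897 -0.441]
 [-1.    -0.002 -0.   ]]
[275.24585631 560.28403903 230.07972194]
yaw of y axis 1.1139707566889123
```

Emit:
move_arm(
  steps="0 0 0 0.12 0 0 0; 0 0 0 0.12 0 0 0; 0 0 0 0.12 0 0 0; 0 0 0 0.12 0 0 0; 0 0 0 0.12 0 0 0",
  grip_force=50,
)

```text
t: 0.52
ee_pos: [275.4, 560.5, 230.5]
tool_rot: [0.61, 0.358, 0.61, -0.359]
contact_force: [0.3, 0.2, -0.1]
opening: 85.6
```

Emit:
move_arm(
  steps="0 0 0 0.12 0 0 0; 0 0 0 0.12 0 0 0; 0 0 0 0.12 0 0 0; 0 0 0 0.12 0 0 0; 0 0 0 0.034 0 0 0",
)

```text
t: 0.93
ee_pos: [275.4, 560.5, 230.5]
tool_rot: [-0.499, -0.501, -0.499, 0.502]
contact_force: [-0.1, -0.6, -0.3]
opening: 85.2
```

Emit:
move_arm(
  steps="0 11.75 36.3 0 0 0 0; 0 11.75 36.3 0 0 0 0; 0 11.75 36.3 0 0 0 0; 0 11.75 36.3 0 0 0 0; 0 11.75 36.3 0 0 0 0",
)

```text
t: 1.35
ee_pos: [334.2, 377.6, 230.6]
tool_rot: [0.5, 0.499, 0.5, -0.5]
contact_force: [-0.0, 0.8, 0.5]
opening: 85.6
```

Emit:
move_arm(
  steps="0 11.75 36.3 0 0 0 0; 0 11.75 36.3 0 0 0 0; 0 11.75 36.3 0 0 0 0; 0 11.75 36.3 0 0 0 0; 0 11.75 36.3 0 0 0 0",
)

```text
t: 1.77
ee_pos: [392.9, 196.1, 231.0]
tool_rot: [0.5, 0.5, 0.5, -0.5]
contact_force: [1.7, 0.8, 0.0]
opening: 85.2
```

Emit:
move_arm(
  steps="0 11.75 36.3 0 0 0 0; 0 11.75 36.3 0 0 0 0; 0 11.75 36.3 0 0 0 0; 0 11.75 36.3 0 0 0 0; 0 11.75 36.3 0 0 0 0",
)

```text
t: 2.18
ee_pos: [451.7, 14.6, 231.0]
tool_rot: [-0.5, -0.5, -0.5, 0.5]
contact_force: [0.7, -0.5, -1.0]
opening: 85.5
```

Emit:
move_arm(
  steps="20 11.75 36.3 0 0 0 0; 20 11.75 36.3 0 0 0 0; 20 11.75 36.3 0 0 0 0; 30 0 0 0 0 0 0; 30 0 0 0 0 0 0",
)

```text
t: 2.6
ee_pos: [487.2, -91.5, 112.9]
tool_rot: [0.5, 0.501, 0.498, -0.501]
contact_force: [0.7, 0.8, 0.2]
opening: 85.7
```

```bash
cat > look.py <<'E'
import sys
from h import *
# look.py tag X Y Z : crops both views round a point
tag=sys.argv[1]; P=[float(v) for v in sys.argv[2:5]]
out=[]
for n in ("scene","top"):
    im=manip.read_camera(n); cv2.imwrite(f"pics/{tag}_{n}_raw.png",im[:,:,::-1])
    x,y=proj(n,P)[0].astype(int); x0,y0=max(0,x-40),max(0,y-40)
    out.append(cv2.resize(im[y0:y0+80,x0:x0+80],(400,400),interpolation=cv2.INTER_CUBIC)); print(n,'crop origin',x0,y0,'x5')
cv2.imwrite(f"pics/{tag}.png",np.hstack(out)[:,:,::-1])
E
python3 look.py a 487 -92 40
```

```text
scene crop origin 217 202 x5
top crop origin 266 183 x5
```

View pics/a.png

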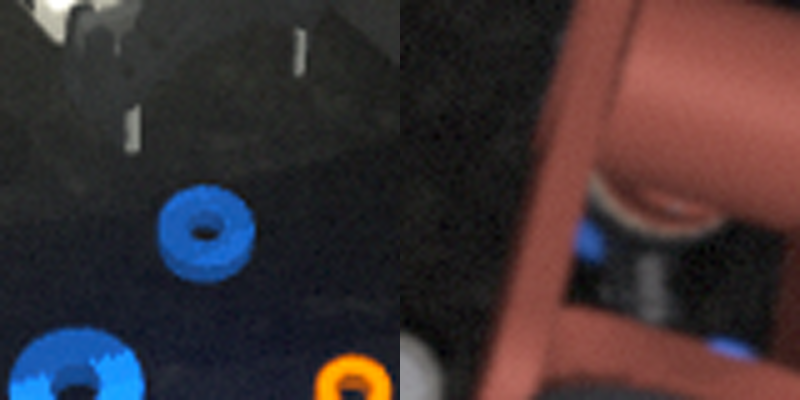

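Pads are the light strips at scene (243.4,228) and (277,212.4), and the blue ring is below at (258,248). The arm covers it in the top view. I'll use the pads to check the scene calibration.

```bash
python3 - <<'E'
from h import *
for z in (120,130,140,150):
    print(z, proj('scene',[[444.7,-102.5,z],[529.7,-102.5,z],[487.2,-91.5,z]]).round(1).tolist())
b=proj('scene',[[487,-92,9],[497,-92,9],[487,-82,9],[487,-92,19]]); print((b[1:]-b[0]).round(2).tolist(), b[0])
E
```

```text
120 [[245.3, 234.2], [274.8, 220.4], [258.0, 224.1]]
130 [[245.2, 231.8], [274.9, 218.0], [258.0, 221.7]]
140 [[245.2, 229.4], [275.1, 215.6], [258.1, 219.3]]
150 [[245.2, 227.0], [275.2, 213.1], [258.1, 216.9]]
[[3.21, -1.55], [-1.86, -2.71], [0.04, -2.06]] [257.57773356 248.7019196 ]
```

Emit:
move_arm(
  steps="35 0 0 0 0 0 0; 35 0 0 0 0 0 0; 20 0 0 0 0 0 0; 10 0 0 0 0 0 0; 0 0 0 0 0 0 0",
)

```text
t: 3.12
ee_pos: [484.5, -88.0, 12.1]
tool_rot: [0.499, 0.499, 0.501, -0.5]
contact_force: [-1.3, 0.1, -0.3]
opening: 85.3
```

Emit:
move_arm(
  steps="5 0 0 0 0 0 0; 4 0 0 0 0 0 0; 0 0 0 0 0 0 0",
)

```text
t: 3.37
ee_pos: [487.2, -89.1, 5.4]
tool_rot: [0.501, 0.5, 0.499, -0.5]
contact_force: [-1.3, 0.7, -0.4]
opening: 85.3
```

Emit:
move_arm(
  steps="5 0 2 0 0 0 0; 0 0 0 0 0 0 0; 0 0 0 0 0 0 0",
)

```text
t: 3.62
ee_pos: [486.2, -91.1, -0.5]
tool_rot: [0.5, 0.5, 0.5, -0.5]
contact_force: [0.1, -0.2, 0.5]
opening: 85.2
```

```bash
cat > st.py <<'E'
from h import *
s=manip.state(); print(s['t'],s['ee_pos'].round(2),s['contact_force'].round(2),s['moment'].round(3),round(s['opening'],2))
E
python3 st.py; python3 st.py
```

```text
3.6167 [ 4.8618e+02 -9.1090e+01 -4.5000e-01] [ 0.14 -0.22  0.54] [-0.011 -0.03  -0.038] 85.19
3.6167 [ 4.8618e+02 -9.1090e+01 -4.5000e-01] [ 0.14 -0.22  0.54] [-0.011 -0.03  -0.038] 85.19
```

Emit:
move_arm(
  steps="0 0 0 0 0 0 0.3; 0 0 0 0 0 0 0.3; 0 0 0 0 0 0 0.3; 0 0 0 0 0 0 0.3; 0 0 0 0 0 0 0.3",
)

```text
t: 4.03
ee_pos: [486.0, -90.9, -0.7]
tool_rot: [0.5, 0.5, 0.5, -0.5]
contact_force: [0.4, 0.3, 0.6]
opening: 60.0
```

Emit:
move_arm(
  steps="0 0 0 0 0 0 0.7; 0 0 0 0 0 0 0.7; 0 0 0 0 0 0 0.7; 0 0 0 0 0 0 0.7; 0 0 0 0 0 0 0.7",
)

```text
t: 4.45
ee_pos: [486.6, -91.1, -0.3]
tool_rot: [0.5, 0.5, 0.5, -0.5]
contact_force: [-1.1, 0.1, 3.8]
opening: 49.6
```

```bash
python3 st.py; python3 look.py b 487 -92 20
```

```text
4.45 [ 4.866e+02 -9.111e+01 -2.600e-01] [-1.11  0.08  3.82] [-0.     0.069  0.022] 49.57
scene crop origin 217 206 x5
top crop origin 265 184 x5
```

View pics/b.png

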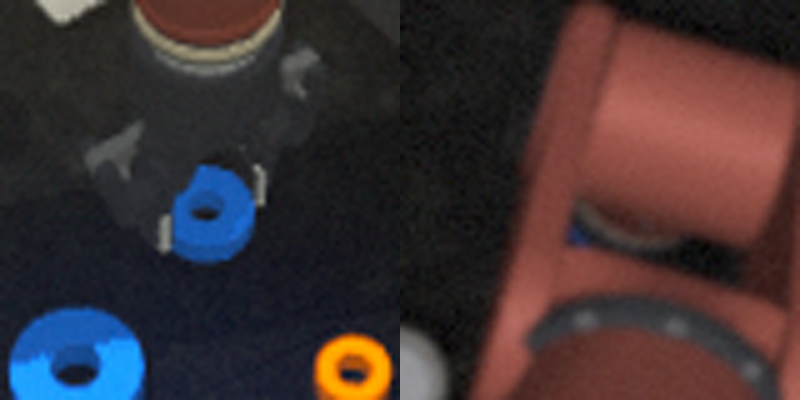

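The blue ring is between the pads, centred at about (259,249) in the scene view. The opening reads 49.6 mm, so it is gripped. Lifting.

Emit:
move_arm(
  steps="-5 0 0 0 0 0 0.7; -15 0 0 0 0 0 0.7; -30 0 0 0 0 0 0.7; -35 0 0 0 0 0 0.7; -35 0 0 0 0 0 0.7",
)

```text
t: 4.97
ee_pos: [484.0, -90.2, 118.9]
tool_rot: [0.499, 0.499, 0.501, -0.501]
contact_force: [0.5, -0.3, -0.4]
opening: 49.5
```

Emit:
move_arm(
  steps="-35 0 0 0 0 0 0.7; -20 0 0 0 0 0 0.7; 0 0 0 0 0 0 0.7; 0 0 0 0 0 0 0.7",
)

```text
t: 5.3
ee_pos: [486.4, -91.0, 175.3]
tool_rot: [0.501, 0.5, 0.499, -0.5]
contact_force: [-0.6, -0.1, -0.8]
opening: 49.4
```

```bash
python3 st.py; python3 look.py c 487 -92 190
```

```text
5.3 [486.44 -91.04 175.3 ] [-0.59 -0.11 -0.79] [-0.002 -0.065  0.012] 49.37
scene crop origin 218 166 x5
top crop origin 273 176 x5
```

View pics/c.png

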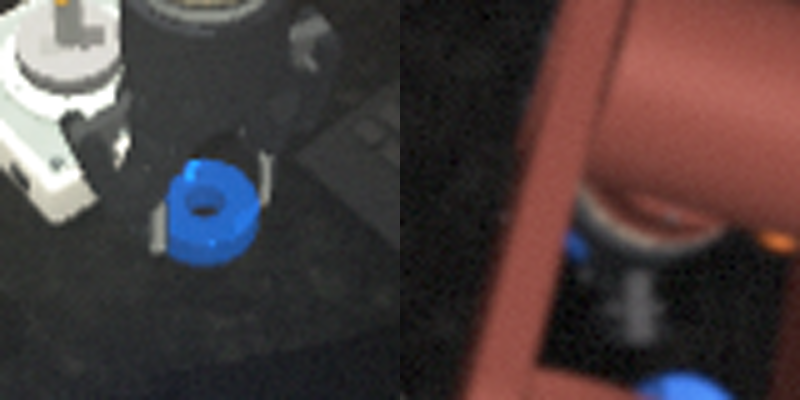

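The blue ring is held, centred at about scene (259,208). The top view is blocked by the arm.

```bash
cat > ringoff.py <<'E'
import sys
from h import *
# ringoff.py kind rawpng : x,y of the held ring in plane at TCP z+9.4 seen by scene camera vs TCP
kind,f=sys.argv[1:3]
im=cv2.imread(f)[:,:,::-1].copy(); s=manip.state(); e=s['ee_pos']
dz=float(sys.argv[3]) if len(sys.argv)>3 else 9.4
p=proj('scene',[[e[0],e[1],e[2]+dz]])[0]
hsv=cv2.cvtColor(im,cv2.COLOR_RGB2HSV)
m=cv2.inRange(hsv,(100,150,60),(125,255,255)) if kind=='blue' else cv2.inRange(hsv,(5,150,80),(25,255,255))
m=cv2.morphologyEx(m,cv2.MORPH_CLOSE,np.ones((3,3)))
cs,_=cv2.findContours(m,cv2.RETR_EXTERNAL,cv2.CHAIN_APPROX_NONE)
c=min((c for c in cs if cv2.contourArea(c)>100),key=lambda c:np.hypot(*(np.array(cen(c))-p)))
h=cv2.convexHull(c); u=np.array(cen(h))
P=onplane('scene',u,e[2]+dz); x,y,w,hh=cv2.boundingRect(c)
print('px',u.round(2),'pred',p.round(2),'bbox',x,y,w,hh,'ring xy',P.round(1),'minus tcp',(P-e)[:2].round(1))
E
python3 ringoff.py blue pics/c_scene_raw.png
```

```text
px [259.75 208.12] pred [257. 209.] bbox 251 198 19 21 ring xy [491.4 -91.3 181.8] minus tcp [ 7.1 -0.9]
```

```bash
for i in 1 2 3; do python3 - <<'E'
from h import *
im=manip.read_camera('scene'); cv2.imwrite('pics/t_raw.png',im[:,:,::-1])
s=manip.state(); print(s['t'],s['ee_pos'].round(2),s['dq'].round(4),s['joint_positions'].round(4))
E
done; python3 ringoff.py blue pics/t_raw.png
```

```text
5.45 [484.09 -90.25 171.83] [-0.      0.0088  0.004   0.0021 -0.0001 -0.002 ] [-0.3269 -0.0033  1.9717  0.      1.178  -0.3269]
5.5 [484.13 -90.29 171.74] [-0.0012  0.0036 -0.0056 -0.0001 -0.0004  0.0006] [-0.327  -0.003   1.9716 -0.      1.178  -0.327 ]
5.55 [484.34 -90.35 171.89] [-0.0014 -0.0006 -0.011  -0.0019  0.0002  0.0007] [-0.327  -0.0029  1.9712 -0.      1.1779 -0.327 ]
px [258.82 209.24] pred [256.99 209.13] bbox 250 199 19 21 ring xy [488.  -92.8 181.3] minus tcp [ 3.6 -2.5]
```

Emit:
move_arm(
  steps="0 7.2 -38 0 0 0 0.7; 0 7.2 -38 0 0 0 0.7; 0 7.2 -38 0 0 0 0.7; 0 7.2 -38 0 0 0 0.7; 0 7.2 -38 0 0 0 0.7",
)

```text
t: 5.97
ee_pos: [521.2, 100.7, 172.7]
tool_rot: [-0.499, -0.499, -0.5, 0.501]
contact_force: [0.8, -0.6, -0.7]
opening: 49.7
```

Emit:
move_arm(
  steps="0 7.2 -38 0 0 0 0.7; 20 0 0 0 0 0 0.7; 0 0 0 0 0 0 0.7; 0 0 0 0 0 0 0.7; 0 0 0 0 0 0 0.7",
)

```text
t: 6.38
ee_pos: [528.3, 136.2, 153.3]
tool_rot: [-0.499, -0.499, -0.5, 0.501]
contact_force: [-0.0, -0.7, 0.5]
opening: 49.5
```

Emit:
move_arm(
  steps="0 0 0 0 0 0 0.7; 0 0 0 0 0 0 0.7; 0 0 0 0 0 0 0.7",
)

```text
t: 6.63
ee_pos: [529.7, 136.2, 155.0]
tool_rot: [0.5, 0.501, 0.499, -0.5]
contact_force: [0.1, 0.7, -0.9]
opening: 49.6
```

```bash
python3 st.py; python3 look.py d 530 136 140; python3 st.py;python3 ringoff.py blue pics/d_scene_raw.png
```

```text
6.6333 [529.72 136.18 155.02] [ 0.05  0.73 -0.85] [ 0.02   0.043 -0.028] 49.59
scene crop origin 190 115 x5
top crop origin 178 164 x5
6.7333 [529.61 136.51 154.9 ] [ 0.19 -0.21  0.33] [-0.037 -0.035 -0.008] 49.59
px [230.82 149.17] pred [229.76 149.69] bbox 223 141 17 18 ring xy [533.1 136.9 164.3] minus tcp [3.5 0.3]
```

View pics/d.png

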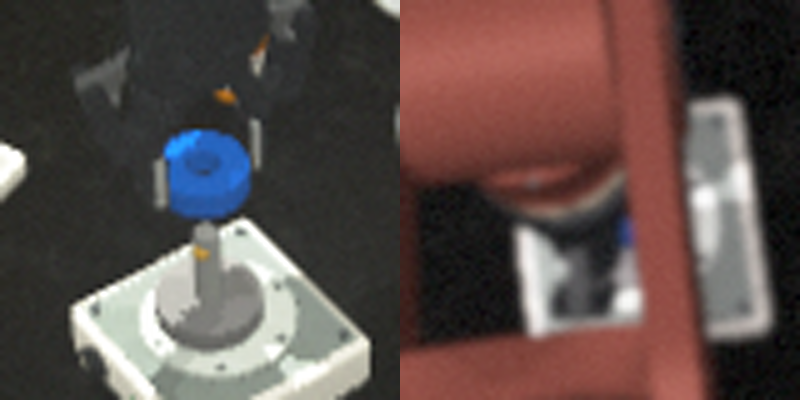

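```bash
python3 - <<'E'
from h import *
im=cv2.imread('pics/d_scene_raw.png').astype(int)
for r in range(142,160,2): print(r,[ (im[r,c,0]-im[r,c,2]) for c in range(218,246)])
for r in range(158,172): print(r,[int(im[r,c].sum()/3) for c in range(222,242)])
print(proj('scene',[[531,136,118],[531,136,155],[531,136,164],[531,136,173]]))
E
```

```text
142 [np.int64(1), np.int64(2), np.int64(2), np.int64(2), np.int64(0), np.int64(11), np.int64(92), np.int64(117), np.int64(212), np.int64(206), np.int64(209), np.int64(196), np.int64(159), np.int64(152), np.int64(152), np.int64(137), np.int64(127), np.int64(124), np.int64(82), np.int64(-2), np.int64(-1), np.int64(-3), np.int64(-3), np.int64(-7), np.int64(-1), np.int64(2), np.int64(-2), np.int64(-3)]
144 [np.int64(0), np.int64(0), np.int64(0), np.int64(1), np.int64(29), np.int64(176), np.int64(218), np.int64(210), np.int64(215), np.int64(189), np.int64(186), np.int64(153), np.int64(151), np.int64(154), np.int64(154), np.int64(153), np.int64(152), np.int64(155), np.int64(150), np.int64(148), np.int64(82), np.int64(0), np.int64(-5), np.int64(-6), np.int64(-1), np.int64(-1), np.int64(-3), np.int64(-1)]
146 [np.int64(2), np.int64(-2), np.int64(1), np.int64(-1), np.int64(12), np.int64(162), np.int64(190), np.int64(190), np.int64(152), np.int64(135), np.int64(126), np.int64(122), np.int64(122), np.int64(120), np.int64(117), np.int64(121), np.int64(151), np.int64(150), np.int64(150), np.int64
[... 3378 characters left out ...]
25, 117, 124, 132, 187, 216, 218, 217, 222, 221, 221, 221]
167 [240, 224, 233, 222, 209, 211, 186, 116, 119, 122, 125, 132, 171, 211, 211, 209, 204, 236, 242, 228]
168 [229, 219, 215, 210, 211, 210, 183, 116, 122, 124, 127, 131, 163, 196, 155, 152, 156, 187, 238, 253]
169 [211, 213, 211, 212, 211, 209, 183, 117, 121, 125, 125, 127, 131, 144, 124, 123, 129, 142, 185, 246]
170 [209, 201, 200, 201, 200, 201, 189, 115, 122, 124, 125, 124, 118, 124, 124, 122, 125, 137, 140, 200]
171 [198, 198, 196, 194, 195, 197, 191, 115, 120, 124, 125, 127, 117, 126, 124, 122, 123, 126, 139, 153]
[[230.84500475 161.33739499]
 [230.40637455 152.02501002]
 [230.29721657 149.69960074]
 [230.18707238 147.34995103]]
```

```bash
cat > sil.py <<'E'
import sys
from h import *
# predicted silhouette extents for ring at x,y, underside z, radius
x,y,z,r=map(float,sys.argv[1:5])
t=np.linspace(0,2*np.pi,360)
P=np.vstack([np.c_[x+r*np.cos(t),y+r*np.sin(t),0*t+z+h] for h in (0,18)])
q=proj('scene',P); print('u',q[:,0].min().round(2),q[:,0].max().round(2),'v',q[:,1].min().round(2),q[:,1].max().round(2))
E
python3 sil.py 531.3 136.9 155.3 26; python3 sil.py 531.3 136.9 155.3 19;python3 sil.py 488 -91 0 26
python3 - <<'E'
from h import *
im=cv2.imread('pics/d_scene_raw.png').astype(int)
for c in (228,230,232,234): print(c,[int(im[r,c,0]-im[r,c,2]) for r in range(136,164)])
E
```

```text
u 220.59 239.78 v 140.45 158.47
u 223.16 237.24 v 142.21 156.63
u 248.01 267.48 v 238.35 258.34
228 [-2, -1, -3, -2, 0, 171, 209, 219, 186, 147, 126, 114, 116, 125, 142, 151, 149, 151, 129, 115, 113, 114, 53, 6, -2, -2, -6, -7]
230 [1, -1, 0, -4, -5, 139, 159, 152, 151, 129, 122, 118, 119, 68, 129, 149, 150, 152, 128, 116, 117, 113, 69, 4, -7, -7, -6, -5]
232 [-4, 0, -3, -4, 1, 120, 152, 152, 154, 139, 117, 110, 109, 120, 146, 154, 152, 151, 130, 122, 118, 118, 63, 7, -4, -6, -7, -5]
234 [-3, -2, -1, -2, -3, 20, 127, 153, 152, 153, 151, 144, 151, 149, 154, 150, 149, 147, 127, 115, 116, 112, 47, -4, -14, 0, 1, -2]
```

The ring silhouette (right edge 239.6, bottom 158.1) is within about 0.3 px of the prediction for a ring centred on the spindle (239.8, 158.5). I'll lower it and feel.

Emit:
move_arm(
  steps="15 0 0 0 0 0 0.7; 12 0 0 0 0 0 0.7; 5 0 0 0 0 0 0.7; 0 0 0 0 0 0 0.7; 0 0 0 0 0 0 0.7",
)

```text
t: 7.15
ee_pos: [528.7, 137.0, 121.6]
tool_rot: [-0.5, -0.5, -0.5, 0.5]
contact_force: [0.3, 0.4, -1.7]
opening: 49.2
```

Emit:
move_arm(
  steps="0 0 0 0 0 0 0.7; 0 0 0 0 0 0 0.7; 0 0 0 0 0 0 0.7",
)

```text
t: 7.4
ee_pos: [529.8, 137.2, 123.0]
tool_rot: [0.5, 0.5, 0.5, -0.5]
contact_force: [0.3, -0.3, -0.2]
opening: 49.4
```

```bash
python3 st.py; python3 look.py e 530 136 120; python3 st.py
```

```text
7.4 [529.76 137.22 122.98] [ 0.26 -0.25 -0.2 ] [-0.043 -0.067  0.058] 49.37
scene crop origin 190 120 x5
top crop origin 179 166 x5
7.5 [529.61 137.19 122.81] [-0.94 -0.71 -0.03] [0.039 0.001 0.028] 49.53
```

View pics/e.png

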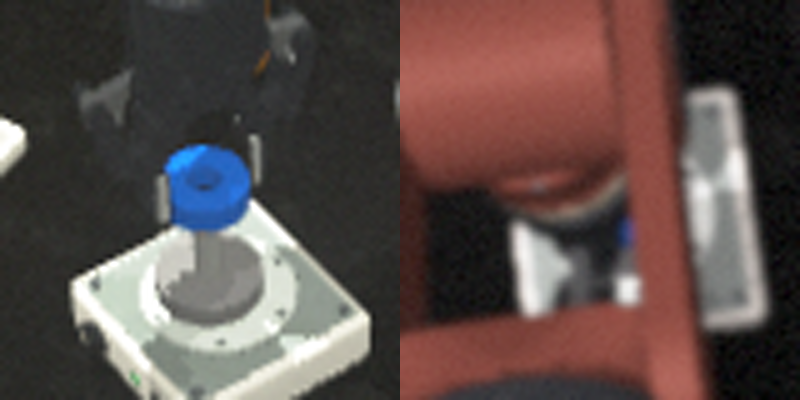

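The ring sits just above the spindle tip, centred at scene (231.5,157.5), with no contact yet. I'll feel my way down.

Emit:
move_arm(
  steps="2 0 0 0 0 0 0.7; 2 0 0 0 0 0 0.7; 0 0 0 0 0 0 0.7; 0 0 0 0 0 0 0.7",
)

```text
t: 7.83
ee_pos: [528.9, 137.1, 117.9]
tool_rot: [-0.5, -0.5, -0.5, 0.5]
contact_force: [1.3, -0.2, -0.9]
opening: 49.1
```

Emit:
move_arm(
  steps="1.5 0 0 0 0 0 0.7; 0 0 0 0 0 0 0.7; 0 0 0 0 0 0 0.7",
)

```text
t: 8.08
ee_pos: [529.1, 137.1, 116.6]
tool_rot: [-0.5, -0.5, -0.5, 0.5]
contact_force: [-0.3, 0.4, -1.7]
opening: 49.2
```

Emit:
move_arm(
  steps="1.5 0 0 0 0 0 0.7; 0 0 0 0 0 0 0.7; 0 0 0 0 0 0 0.7",
)

```text
t: 8.33
ee_pos: [529.1, 137.1, 115.1]
tool_rot: [-0.5, -0.5, -0.5, 0.5]
contact_force: [0.5, -0.4, 0.1]
opening: 48.9
```

Emit:
move_arm(
  steps="1.5 0 0 0 0 0 0.7; 0 0 0 0 0 0 0.7; 0 0 0 0 0 0 0.7",
)

```text
t: 8.58
ee_pos: [529.0, 137.1, 113.6]
tool_rot: [-0.5, -0.5, -0.5, 0.5]
contact_force: [0.7, 0.2, -0.4]
opening: 49.6
```

Emit:
move_arm(
  steps="1 0 0 0 0 0 0.7; 0 0 0 0 0 0 0.7; 1 0 0 0 0 0 0.7; 0 0 0 0 0 0 0.7",
)

```text
t: 8.92
ee_pos: [529.1, 137.1, 111.6]
tool_rot: [-0.5, -0.5, -0.5, 0.5]
contact_force: [0.1, 0.3, -1.3]
opening: 49.5
```

Emit:
move_arm(
  steps="1 0 0 0 0 0 0.7; 0 0 0 0 0 0 0.7; 1 0 0 0 0 0 0.7; 0 0 0 0 0 0 0.7",
)

```text
t: 9.25
ee_pos: [529.7, 137.3, 110.0]
tool_rot: [0.5, 0.5, 0.5, -0.5]
contact_force: [1.6, 0.9, -0.7]
opening: 48.9
```

```bash
python3 look.py f 530 136 110; python3 st.py
```

```text
scene crop origin 190 123 x5
top crop origin 180 166 x5
9.35 [529.68 137.26 110.06] [0.16 0.86 0.41] [ 0.144 -0.136 -0.012] 49.28
```

View pics/f.png

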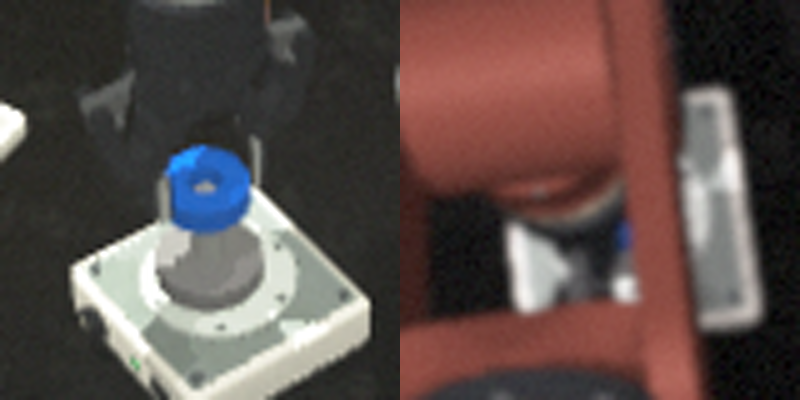

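The spindle top now shows inside the bore, at scene (231,160), so the ring is threaded. I'll push past the balls.

Emit:
move_arm(
  steps="1.5 0 0 0 0 0 0.7; 0 0 0 0 0 0 0.7; 0 0 0 0 0 0 0.7",
)

```text
t: 9.6
ee_pos: [530.2, 137.4, 108.9]
tool_rot: [0.5, 0.501, 0.5, -0.499]
contact_force: [1.6, 1.3, 0.6]
opening: 49.0
```

Emit:
move_arm(
  steps="1.5 0 0 0 0 0 0.7; 0 0 0 0 0 0 0.7; 0 0 0 0 0 0 0.7",
)

```text
t: 9.85
ee_pos: [530.1, 137.1, 107.3]
tool_rot: [0.501, 0.501, 0.499, -0.499]
contact_force: [1.6, 0.6, 2.5]
opening: 49.3
```

Emit:
move_arm(
  steps="1.5 0 0 0 0 0 0.7; 0 0 0 0 0 0 0.7; 0 0 0 0 0 0 0.7",
)

```text
t: 10.1
ee_pos: [529.6, 137.1, 104.9]
tool_rot: [0.5, 0.5, 0.5, -0.5]
contact_force: [4.6, 0.9, -0.4]
opening: 49.4
```

Emit:
move_arm(
  steps="1.5 0 0 0 0 0 0.7; 0 0 0 0 0 0 0.7; 0 0 0 0 0 0 0.7",
)

```text
t: 10.35
ee_pos: [529.2, 137.3, 103.2]
tool_rot: [0.5, 0.5, 0.5, -0.5]
contact_force: [5.0, 2.9, -2.0]
opening: 49.5
```

Emit:
move_arm(
  steps="2 1 -0.5 0 0 0 0.7; 0 0 0 0 0 0 0.7; 2 0 0 0 0 0 0.7; 0 0 0 0 0 0 0.7; 0 0 0 0 0 0 0.7",
)

```text
t: 10.77
ee_pos: [529.5, 137.5, 98.9]
tool_rot: [-0.5, -0.5, -0.5, 0.5]
contact_force: [2.6, 1.6, -1.9]
opening: 49.4
```

Emit:
move_arm(
  steps="3 0 0 0 0 0 0.7; 3 0 0 0 0 0 0.7; 3 0 0 0 0 0 0.7; 0 0 0 0 0 0 0.7",
)

```text
t: 11.1
ee_pos: [529.5, 137.4, 89.5]
tool_rot: [-0.5, -0.5, -0.5, 0.5]
contact_force: [3.2, 1.4, -4.3]
opening: 49.5
```

Emit:
move_arm(
  steps="4 1 -0.5 0 0 0 0.7; 4 0 0 0 0 0 0.7; 4 0 0 0 0 0 0.7; 0 0 0 0 0 0 0.7; 0 0 0 0 0 0 0.7",
)

```text
t: 11.52
ee_pos: [530.2, 138.0, 77.8]
tool_rot: [-0.5, -0.499, -0.5, 0.501]
contact_force: [0.4, 0.4, -0.6]
opening: 49.5
```

Emit:
move_arm(
  steps="3 0 0 0 0 0 0.7; 3 0 0 0 0 0 0.7; 0 0 0 0 0 0 0.7; 0 0 0 0 0 0 0.7",
)

```text
t: 11.85
ee_pos: [531.0, 138.1, 72.5]
tool_rot: [-0.5, -0.5, -0.5, 0.5]
contact_force: [0.4, 0.3, 0.1]
opening: 49.2
```

Emit:
move_arm(
  steps="1.5 0 0 0 0 0 0.7; 0 0 0 0 0 0 0.7; 1.5 0 0 0 0 0 0.7; 0 0 0 0 0 0 0.7; 0 0 0 0 0 0 0.7",
)

```text
t: 12.27
ee_pos: [531.1, 138.1, 69.7]
tool_rot: [-0.5, -0.5, -0.5, 0.5]
contact_force: [-0.4, -0.8, -0.4]
opening: 49.5
```

Emit:
move_arm(
  steps="1 0 0 0 0 0 0.7; 0 0 0 0 0 0 0.7; 0 0 0 0 0 0 0.7",
)

```text
t: 12.52
ee_pos: [531.1, 138.1, 68.7]
tool_rot: [0.5, 0.5, 0.5, -0.5]
contact_force: [0.1, 1.2, 0.2]
opening: 49.1
```

Emit:
move_arm(
  steps="1 0 0 0 0 0 0.7; 0 0 0 0 0 0 0.7; 0 0 0 0 0 0 0.7",
)

```text
t: 12.77
ee_pos: [531.1, 138.1, 67.7]
tool_rot: [-0.5, -0.5, -0.5, 0.5]
contact_force: [0.0, -0.9, 0.4]
opening: 49.4
```

Emit:
move_arm(
  steps="1 0 0 0 0 0 0.7; 0 0 0 0 0 0 0.7; 0 0 0 0 0 0 0.7",
)

```text
t: 13.02
ee_pos: [531.1, 138.1, 66.7]
tool_rot: [-0.5, -0.5, -0.5, 0.5]
contact_force: [0.3, 0.3, -0.5]
opening: 49.3
```

Emit:
move_arm(
  steps="1 0 0 0 0 0 0.7; 0 0 0 0 0 0 0.7; 0 0 0 0 0 0 0.7",
)

```text
t: 13.27
ee_pos: [531.2, 138.1, 65.8]
tool_rot: [0.5, 0.5, 0.5, -0.5]
contact_force: [-0.0, -0.8, -0.1]
opening: 49.3
```

Emit:
move_arm(
  steps="1 0 0 0 0 0 0.7; 0 0 0 0 0 0 0.7; 0 0 0 0 0 0 0.7",
)

```text
t: 13.52
ee_pos: [531.3, 138.1, 65.8]
tool_rot: [0.5, 0.5, 0.5, -0.5]
contact_force: [-2.6, -1.4, 5.3]
opening: 49.4
```

Emit:
move_arm(
  steps="1 0 0 0 0 0 0.7; 0 0 0 0 0 0 0.7; 0 0 0 0 0 0 0.7",
)

```text
t: 13.77
ee_pos: [531.3, 138.1, 65.7]
tool_rot: [-0.5, -0.5, -0.5, 0.5]
contact_force: [-5.6, -1.1, 10.4]
opening: 49.5
```

```bash
python3 look.py g 530 136 80; python3 st.py
```

```text
scene crop origin 190 130 x5
top crop origin 181 168 x5
13.8667 [531.31 138.14  65.71] [-4.21 -1.03 10.83] [-0.18   0.772 -0.053] 49.22
```

View pics/g.png

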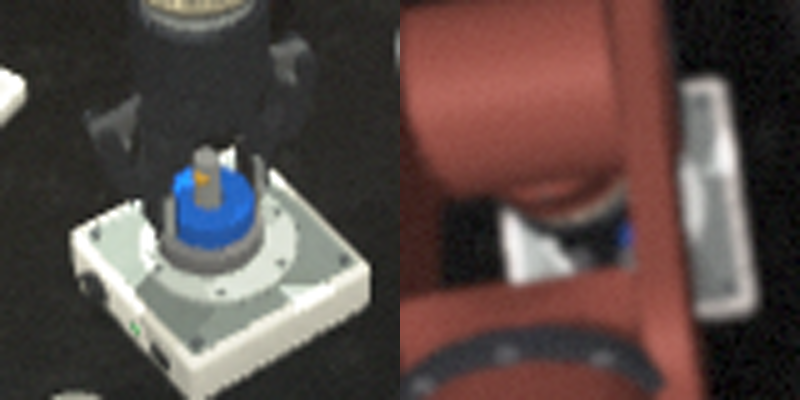

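Firm contact at TCP z 65.7, which matches the collar height. The ring looks flat on the collar with the pads beside it. I'll ease off the pressure, then release.

Emit:
move_arm(
  steps="-1.5 0 0 0 0 0 0.7; 0 0 0 0 0 0 0.5; 0 0 0 0 0 0 0.3; 0 0 0 0 0 0 0.1; 0 0 0 0 0 0 0",
)

```text
t: 14.28
ee_pos: [531.0, 138.1, 64.9]
tool_rot: [-0.5, -0.5, -0.5, 0.5]
contact_force: [-0.3, -0.0, -0.5]
opening: 81.1
```

Emit:
move_arm(
  steps="0 0 0 0 0 0 0; 0 0 0 0 0 0 0; -10 0 0 0 0 0 0; -30 0 0 0 0 0 0; -35 0 0 0 0 0 0",
)

```text
t: 14.7
ee_pos: [528.5, 137.7, 138.7]
tool_rot: [-0.499, -0.498, -0.501, 0.502]
contact_force: [0.4, 0.4, 0.3]
opening: 85.2
```

Emit:
move_arm(
  steps="-35 0 0 0 0 0 0; -25 0 0 0 0 0 0; 0 0 35 0 0 0 0; 0 0 35 0 0 0 0; 0 0 35 0 0 0 0",
)

```text
t: 15.12
ee_pos: [531.8, 32.5, 202.5]
tool_rot: [0.501, 0.5, 0.5, -0.499]
contact_force: [0.7, -0.4, -0.6]
opening: 85.3
```

```bash
python3 st.py; python3 look.py h 530 136 80; python3 st.py
```

```text
15.1167 [531.82  32.49 202.47] [ 0.73 -0.39 -0.58] [-0.015 -0.026 -0.054] 85.31
scene crop origin 190 130 x5
top crop origin 181 168 x5
15.2167 [531.57  29.06 201.52] [-0.27  0.7  -1.08] [ 0.025  0.064 -0.009] 85.21
```

View pics/h.png

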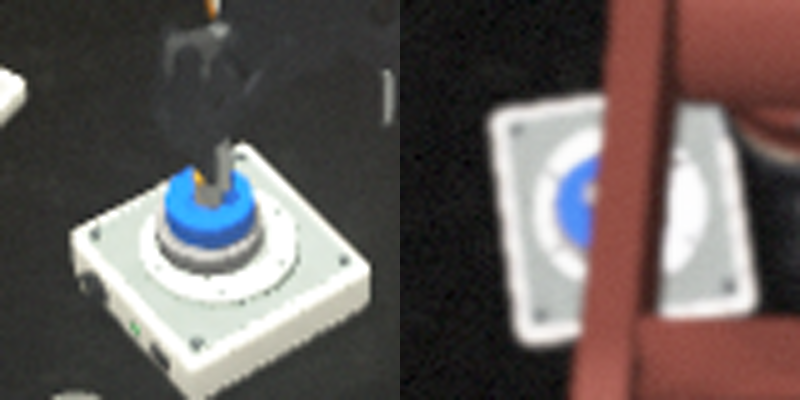

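The blue spacer lies flat on the collar, centred at about scene (232,171). Next, the orange ring.

Emit:
move_arm(
  steps="0 -4.15 34.6 0 0 0 0; 0 -4.15 34.6 0 0 0 0; 0 -4.15 34.6 0 0 0 0; 0 -4.15 34.6 0 0 0 0; 0 -4.15 34.6 0 0 0 0",
)

```text
t: 15.63
ee_pos: [510.4, -140.6, 200.9]
tool_rot: [0.5, 0.5, 0.5, -0.5]
contact_force: [1.2, 0.5, -0.1]
opening: 85.1
```

Emit:
move_arm(
  steps="20 -4.15 34.6 0 0 0 0; 20 -4.15 34.6 0 0 0 0; 30 0 0 0 0 0 0; 0 0 0 0 0 0 0; 0 0 0 0 0 0 0",
)

```text
t: 16.05
ee_pos: [500.6, -207.7, 128.7]
tool_rot: [0.498, 0.5, 0.502, -0.5]
contact_force: [0.4, 0.6, 0.3]
opening: 85.2
```

Emit:
move_arm(
  steps="0 0 0 0 0 0 0; 0 0 0 0 0 0 0; 0 0 0 0 0 0 0",
)

```text
t: 16.3
ee_pos: [503.8, -208.7, 132.5]
tool_rot: [0.502, 0.5, 0.499, -0.499]
contact_force: [0.4, -0.4, -0.6]
opening: 85.1
```

```bash
python3 look.py i 503 -214 60; python3 st.py
```

```text
scene crop origin 248 230 x5
top crop origin 312 175 x5
16.4 [ 503.31 -208.8   131.92] [ 0.22 -0.31  0.43] [-0.008 -0.025  0.029] 85.38
```

View pics/i.png

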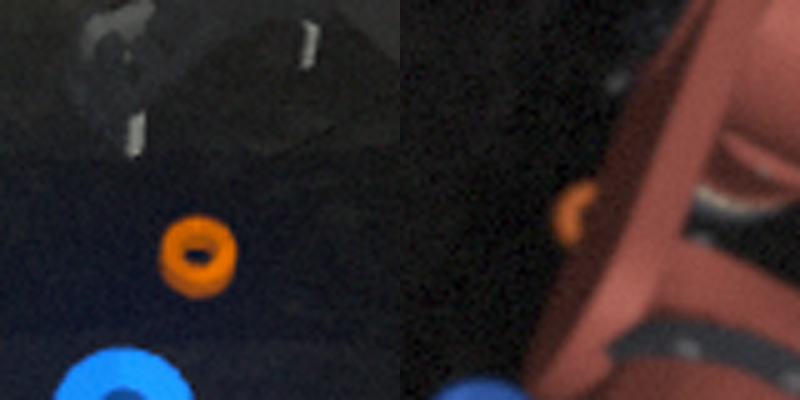

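The orange ring is at scene (287.6,281), with the pads above it. I'll correct y by -5 and descend.

Emit:
move_arm(
  steps="35 -1 5 0 0 0 0; 35 0 0 0 0 0 0; 30 0 0 0 0 0 0; 15 0 0 0 0 0 0; 0 0 0 0 0 0 0",
)

```text
t: 16.82
ee_pos: [498.0, -211.8, 11.5]
tool_rot: [0.497, 0.499, 0.503, -0.501]
contact_force: [-0.9, 0.2, 1.0]
opening: 85.3
```

Emit:
move_arm(
  steps="0 0 0 0 0 0 0; 0 0 0 0 0 0 0; 0 0 0 0 0 0 0; 0 0 0 0 0 0 0",
)

```text
t: 17.15
ee_pos: [502.9, -215.0, 17.4]
tool_rot: [0.501, 0.5, 0.499, -0.5]
contact_force: [0.2, -0.7, 0.7]
opening: 85.3
```

Emit:
move_arm(
  steps="5 0 -1 0 0 0 0; 4 0 0 0 0 0 0; 3 0 0 0 0 0 0; 2 0 0 0 0 0 0; 0 0 0 0 0 0 0",
)

```text
t: 17.57
ee_pos: [500.5, -212.7, 0.4]
tool_rot: [0.499, 0.5, 0.501, -0.5]
contact_force: [1.4, -1.1, -0.2]
opening: 85.1
```

Emit:
move_arm(
  steps="0 0 0 0 0 0 0.3; 0 0 0 0 0 0 0.3; 0 0 0 0 0 0 0.3; 0 0 0 0 0 0 0.4; 0 0 0 0 0 0 0.4",
)

```text
t: 17.98
ee_pos: [501.3, -213.2, 1.4]
tool_rot: [0.5, 0.5, 0.5, -0.5]
contact_force: [0.0, -0.0, -0.6]
opening: 51.3
```

```bash
python3 look.py j 503 -214 20; python3 st.py
```

```text
scene crop origin 247 238 x5
top crop origin 309 177 x5
18.0833 [ 501.24 -213.13    1.37] [-0.16 -0.31  0.04] [-0.021  0.024  0.003] 50.88
```

View pics/j.png

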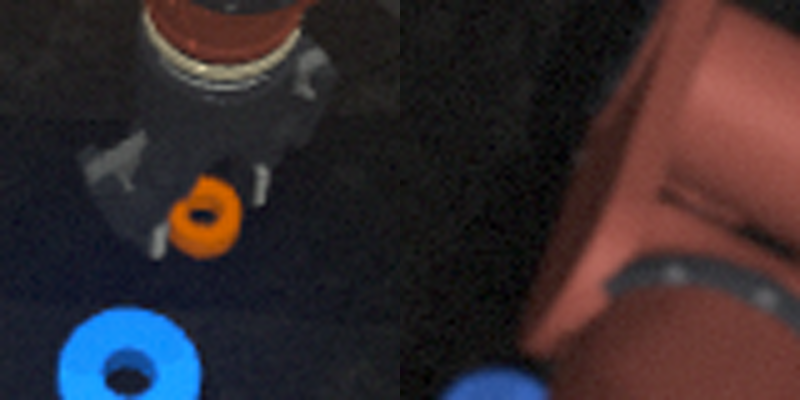

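Emit:
move_arm(
  steps="-1 0 0 0 0 0 0.5; 0 0 0 0 0 0 0.6; 0 0 0 0 0 0 0.8; 0 0 0 0 0 0 0.8; 0 0 0 0 0 0 0.8",
)

```text
t: 18.5
ee_pos: [501.6, -213.3, 2.8]
tool_rot: [0.5, 0.5, 0.5, -0.5]
contact_force: [-0.7, 0.4, 3.1]
opening: 34.8
```

Emit:
move_arm(
  steps="0 0 0 0 0 0 0.8; 0 0 0 0 0 0 0.8; -5 0 0 0 0 0 0.8; -10 0 0 0 0 0 0.8; -20 0 0 0 0 0 0.8",
)

```text
t: 18.92
ee_pos: [498.5, -211.6, 35.2]
tool_rot: [0.498, 0.499, 0.502, -0.501]
contact_force: [0.1, -0.8, -0.5]
opening: 34.9
```

Emit:
move_arm(
  steps="-35 0 0 0 0 0 0.8; -35 0 0 0 0 0 0.8; -35 0 0 0 0 0 0.8; -32 0 0 0 0 0 0.8; 0 0 0 0 0 0 0.8",
)

```text
t: 19.33
ee_pos: [505.7, -215.7, 183.2]
tool_rot: [0.505, 0.501, 0.495, -0.499]
contact_force: [1.5, -0.1, 0.3]
opening: 34.9
```

Emit:
move_arm(
  steps="0 0 0 0 0 0 0.8; 0 0 0 0 0 0 0.8; 0 0 0 0 0 0 0.8",
)

```text
t: 19.58
ee_pos: [499.6, -212.2, 172.3]
tool_rot: [0.499, 0.5, 0.501, -0.5]
contact_force: [0.6, -0.4, -1.7]
opening: 35.3
```

```bash
python3 look.py k 503 -214 190; python3 st.py
```

```text
scene crop origin 251 201 x5
top crop origin 325 168 x5
19.6833 [ 499.73 -212.26  172.  ] [ 0.63 -0.04  0.24] [-0.075  0.009  0.032] 34.83
```

View pics/k.png

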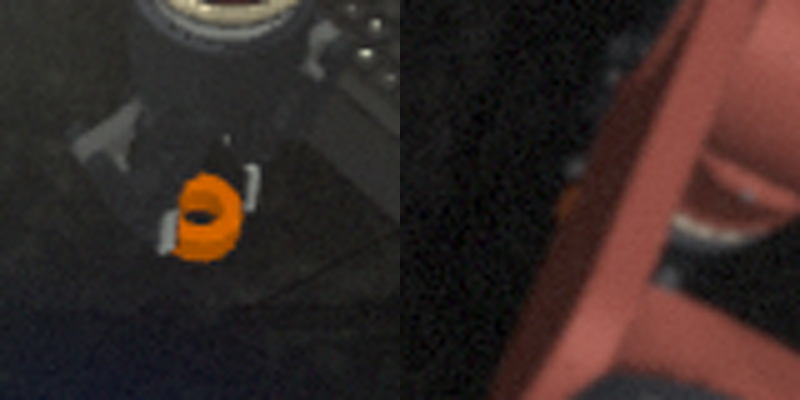

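The orange ring is held, centred at about scene (292,244), and hangs slightly below the pads. I'll carry it over the spindle.

Emit:
move_arm(
  steps="0 3.5 -39 0 0 0 0.8; 0 3.5 -39 0 0 0 0.8; 0 3.5 -39 0 0 0 0.8; 0 3.5 -39 0 0 0 0.8; 0 3.5 -39 0 0 0 0.8",
)

```text
t: 20.1
ee_pos: [517.5, -16.4, 172.7]
tool_rot: [-0.499, -0.5, -0.501, 0.501]
contact_force: [0.9, -0.6, -0.5]
opening: 35.1
```

Emit:
move_arm(
  steps="0 3.5 -39 0 0 0 0.8; 0 3.5 -39 0 0 0 0.8; 0 3.5 -39 0 0 0 0.8; 0 3.5 -38 0 0 0 0.8; 15 0 0 0 0 0 0.8",
)

```text
t: 20.52
ee_pos: [534.5, 143.5, 161.1]
tool_rot: [0.502, 0.501, 0.501, -0.496]
contact_force: [-0.1, -0.4, 0.1]
opening: 34.6
```

Emit:
move_arm(
  steps="0 0 0 0 0 0 0.8; 0 0 0 0 0 0 0.8; 0 0 0 0 0 0 0.8; 0 0 0 0 0 0 0.8; 0 0 0 0 0 0 0.8",
)

```text
t: 20.93
ee_pos: [533.1, 135.8, 159.7]
tool_rot: [0.5, 0.501, 0.499, -0.5]
contact_force: [0.2, -0.1, -0.5]
opening: 34.8
```

```bash
python3 look.py l 530 136 140; python3 st.py; python3 ringoff.py orange pics/l_scene_raw.png 6.4
```

```text
scene crop origin 190 115 x5
top crop origin 178 164 x5
21.0333 [533.08 136.03 159.8 ] [-0.63  0.04 -0.27] [-0.015  0.     0.011] 35.27
px [232.2  148.72] pred [230.94 148.86] bbox 227 142 12 15 ring xy [536.3 134.8 166.2] minus tcp [ 3.3 -1.3]
```

View pics/l.png

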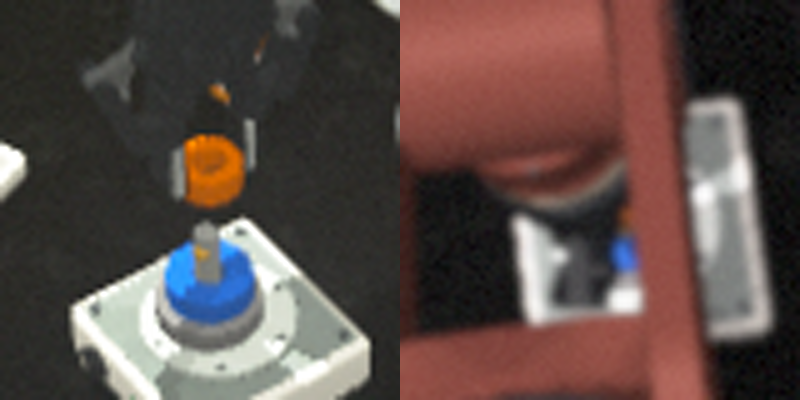

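```bash
python3 sil.py 531.3 136.9 157.2 19; python3 sil.py 534 136.9 157.2 19; python3 sil.py 531.3 139.9 157.2 19
python3 - <<'E'
from h import *
im=cv2.imread('pics/l_scene_raw.png').astype(int)
for r in (144,146,148,150,152,154): print(r,[int(im[r,c,2]-im[r,c,0]) for c in range(220,246)])
for c in (230,232,234,236): print(c,[int(im[r,c,2]-im[r,c,0]) for r in range(136,164)])
for r in (161,162,163,164,165,166): print(r,[int(im[r,c].sum()/3) for c in range(222,242)])
E
```

```text
u 223.13 237.23 v 141.71 156.14
u 224.01 238.09 v 141.37 155.79
u 222.62 236.71 v 141.05 155.46
144 [0, -1, 1, 2, 1, 2, 24, 215, 245, 219, 217, 206, 207, 207, 219, 218, 188, 68, 1, 4, 5, 0, 4, 2, 2, 1]
146 [-1, 1, -1, -1, 5, 6, 16, 155, 186, 158, 168, 175, 170, 161, 149, 196, 219, 213, 112, 4, 4, 3, 4, 2, 8, 3]
148 [3, 0, 1, 1, 2, 7, 11, 122, 205, 166, 173, 129, 129, 126, 178, 215, 219, 214, 104, 4, 4, 4, 3, 3, 6, 4]
150 [3, 2, -1, -2, 4, 8, 11, 102, 219, 218, 207, 207, 205, 219, 219, 215, 193, 171, 113, 4, 3, 3, 6, 8, 3, 3]
152 [6, 4, 2, 0, 2, 6, 8, 79, 154, 169, 181, 174, 180, 177, 172, 164, 166, 148, 66, 4, 3, 5, 4, 1, 3, 1]
154 [2, 4, 5, 0, 4, 5, 10, 102, 153, 158, 157, 166, 164, 170, 164, 154, 91, 44, 3, 2, 2, 4, 6, 5, 3, 3]
230 [7, 5, 5, 4, 5, 4, 227, 229, 217, 187, 168, 161, 173, 153, 207, 207, 181, 161, 157, 124, 46, 2, 0, 4, 7, 7, 5, 6]
232 [6, 5, 1, 7, 4, 4, 170, 217, 207, 179, 170, 158, 129, 146, 205, 216, 180, 163, 164, 164, 68, 3, 2, 1, 6, 7, 7, 7]
234 [3, 7, 5, 4, 4, 7, 110, 201, 219, 185, 149, 150, 178, 211, 219, 194, 172, 163, 164, 96, 27, 5, 3, 4, 18, 0, -23, -143]
236 [1, 5, 3, 2, 2, 1, 4, 68, 188, 216, 219, 218, 219, 220, 193, 159, 166, 158, 91, 27, 4, 3, 3, 17, 0, 0, 2, -37]
161 [44, 47, 48, 44, 47, 46, 79, 148, 146, 153, 152, 157, 247, 227, 232, 133, 125, 197, 251, 252]
162 [42, 43, 46, 46, 45, 46, 80, 133, 146, 150, 149, 146, 219, 220, 217, 202, 201, 208, 233, 251]
163 [45, 45, 45, 45, 51, 94, 101, 117, 126, 128, 130, 133, 170, 199, 212, 219, 219, 223, 221, 232]
164 [48, 45, 46, 72, 110, 153, 153, 129, 126, 124, 126, 132, 156, 162, 175, 188, 212, 221, 220, 220]
165 [48, 56, 125, 149, 151, 156, 150, 131, 142, 132, 126, 132, 151, 151, 149, 132, 152, 187, 220, 220]
166 [139, 165, 156, 156, 155, 152, 156, 115, 125, 120, 124, 132, 149, 130, 126, 113, 113, 147, 221, 221]
```

The orange ring's right edge (238.0) is 0.75 px right of the centred prediction, so it is about 2 mm too far in +x. I'll correct that and lower.

Emit:
move_arm(
  steps="15 -2 -0.7 0 0 0 0.8; 10 0 0 0 0 0 0.8; 8 0 0 0 0 0 0.8; 0 0 0 0 0 0 0.8; 0 0 0 0 0 0 0.8",
)

```text
t: 21.45
ee_pos: [530.0, 137.4, 125.4]
tool_rot: [-0.5, -0.5, -0.5, 0.501]
contact_force: [-0.3, 0.7, -0.2]
opening: 34.9
```

Emit:
move_arm(
  steps="0 0 0 0 0 0 0.8; 0 0 0 0 0 0 0.8; 0 0 0 0 0 0 0.8; 0 0 0 0 0 0 0.8",
)

```text
t: 21.78
ee_pos: [531.1, 137.7, 126.9]
tool_rot: [0.5, 0.5, 0.5, -0.5]
contact_force: [0.4, 0.1, -0.0]
opening: 34.6
```

```bash
python3 look.py m 530 136 120; python3 st.py
```

```text
scene crop origin 190 120 x5
top crop origin 179 166 x5
21.8833 [530.89 137.67 126.63] [-1.02  0.72 -0.59] [0.019 0.035 0.015] 35.03
```

View pics/m.png

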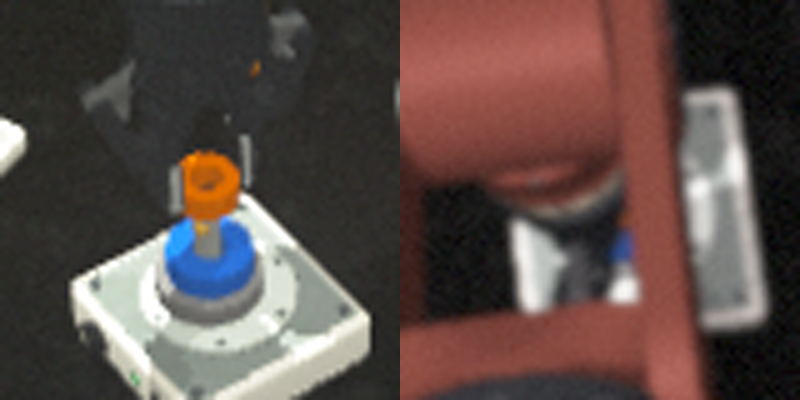

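The orange ring is over the spindle, aligned with the pin at scene (231.5,157). TCP xy is within 0.5 mm of the position found for blue. I'll feel my way down.

Emit:
move_arm(
  steps="2 0 0 0 0 0 0.8; 2 0 0 0 0 0 0.8; 1.5 0 0 0 0 0 0.8; 0 0 0 0 0 0 0.8; 0 0 0 0 0 0 0.8",
)

```text
t: 22.3
ee_pos: [530.4, 137.6, 120.4]
tool_rot: [-0.5, -0.5, -0.5, 0.5]
contact_force: [0.2, -0.2, -0.2]
opening: 35.1
```

Emit:
move_arm(
  steps="1.5 0 0 0 0 0 0.8; 0 0 0 0 0 0 0.8; 0 0 0 0 0 0 0.8",
)

```text
t: 22.55
ee_pos: [530.6, 137.6, 119.2]
tool_rot: [-0.5, -0.5, -0.5, 0.5]
contact_force: [0.1, -0.5, -0.1]
opening: 35.0
```

Emit:
move_arm(
  steps="1.5 0 0 0 0 0 0.8; 0 0 0 0 0 0 0.8; 0 0 0 0 0 0 0.8",
)

```text
t: 22.8
ee_pos: [530.5, 137.6, 117.6]
tool_rot: [-0.5, -0.5, -0.5, 0.5]
contact_force: [-1.4, 1.0, -0.4]
opening: 34.7
```

Emit:
move_arm(
  steps="1.5 0 0 0 0 0 0.8; 0 0 0 0 0 0 0.8; 0 0 0 0 0 0 0.8",
)

```text
t: 23.05
ee_pos: [530.5, 137.6, 116.1]
tool_rot: [-0.5, -0.5, -0.5, 0.5]
contact_force: [0.9, -0.6, -1.0]
opening: 35.1
```

Emit:
move_arm(
  steps="1.5 0 0 0 0 0 0.8; 0 0 0 0 0 0 0.8; 0 0 0 0 0 0 0.8",
)

```text
t: 23.3
ee_pos: [530.5, 137.6, 114.6]
tool_rot: [-0.5, -0.5, -0.5, 0.5]
contact_force: [0.1, 0.4, 0.0]
opening: 35.0
```

Emit:
move_arm(
  steps="1.5 0 0 0 0 0 0.8; 0 0 0 0 0 0 0.8; 0 0 0 0 0 0 0.8",
)

```text
t: 23.55
ee_pos: [530.6, 137.6, 113.2]
tool_rot: [0.5, 0.5, 0.5, -0.5]
contact_force: [-0.2, -0.7, -1.0]
opening: 35.2
```

Emit:
move_arm(
  steps="1.5 0 0 0 0 0 0.8; 0 0 0 0 0 0 0.8; 0 0 0 0 0 0 0.8",
)

```text
t: 23.8
ee_pos: [530.8, 137.6, 112.0]
tool_rot: [0.5, 0.5, 0.5, -0.5]
contact_force: [-0.2, 0.1, 1.3]
opening: 35.0
```

```bash
python3 look.py n 530 136 115; python3 st.py
```

```text
scene crop origin 190 122 x5
top crop origin 179 166 x5
23.9 [530.84 137.62 112.01] [ 0.72 -0.3   1.14] [-0.024  0.015  0.024] 35.0
```

View pics/n.png

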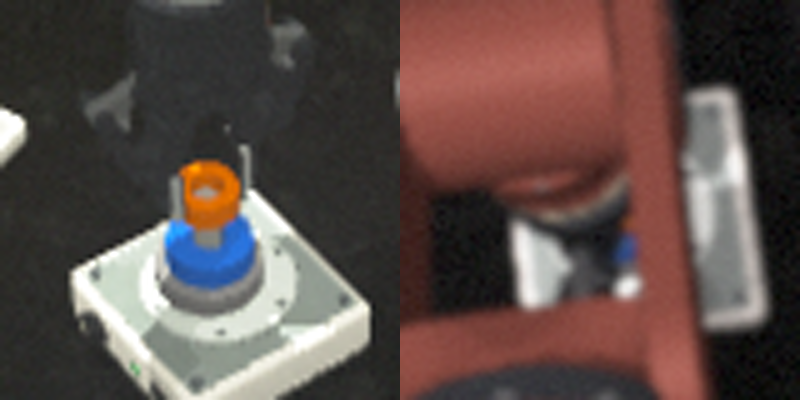

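The spindle tip shows inside the orange bore at scene (231,160). Pushing past the balls.

Emit:
move_arm(
  steps="1.5 0 0 0 0 0 0.8; 0 0 0 0 0 0 0.8; 0 0 0 0 0 0 0.8",
)

```text
t: 24.15
ee_pos: [531.0, 137.6, 110.6]
tool_rot: [0.5, 0.5, 0.5, -0.5]
contact_force: [-1.1, 0.1, 2.3]
opening: 34.9
```

Emit:
move_arm(
  steps="1.5 0 0 0 0 0 0.8; 0 0 0 0 0 0 0.8; 0 0 0 0 0 0 0.8",
)

```text
t: 24.4
ee_pos: [530.6, 137.6, 108.3]
tool_rot: [0.5, 0.5, 0.5, -0.5]
contact_force: [0.6, -0.3, -0.8]
opening: 35.1
```

Emit:
move_arm(
  steps="1.5 0 0 0 0 0 0.8; 0 0 0 0 0 0 0.8; 0 0 0 0 0 0 0.8",
)

```text
t: 24.65
ee_pos: [530.5, 137.6, 106.6]
tool_rot: [-0.5, -0.5, -0.5, 0.5]
contact_force: [1.1, 0.7, -1.6]
opening: 35.1
```

Emit:
move_arm(
  steps="1.5 0 0 0 0 0 0.8; 0 0 0 0 0 0 0.8; 0 0 0 0 0 0 0.8",
)

```text
t: 24.9
ee_pos: [530.5, 137.6, 105.4]
tool_rot: [0.5, 0.5, 0.5, -0.5]
contact_force: [1.1, 0.2, -1.6]
opening: 35.1
```

Emit:
move_arm(
  steps="2 0 0 0 0 0 0.8; 2 0 0 0 0 0 0.8; 0 0 0 0 0 0 0.8; 0 0 0 0 0 0 0.8",
)

```text
t: 25.23
ee_pos: [530.5, 137.5, 101.2]
tool_rot: [-0.5, -0.5, -0.5, 0.5]
contact_force: [1.4, -0.1, -2.1]
opening: 35.1
```

Emit:
move_arm(
  steps="3 0 0 0 0 0 0.8; 3 0 0 0 0 0 0.8; 3 0 0 0 0 0 0.8; 0 0 0 0 0 0 0.8; 0 0 0 0 0 0 0.8",
)

```text
t: 25.65
ee_pos: [529.9, 137.6, 91.3]
tool_rot: [-0.5, -0.5, -0.5, 0.5]
contact_force: [2.6, 1.0, -4.6]
opening: 35.0
```

Emit:
move_arm(
  steps="1.5 0 0 0 0 0 0.8; 0 0 0 0 0 0 0.8; 1 0 0 0 0 0 0.8; 0 0 0 0 0 0 0.8; 0 0 0 0 0 0 0.8",
)

```text
t: 26.07
ee_pos: [530.3, 137.6, 89.8]
tool_rot: [-0.5, -0.5, -0.5, 0.5]
contact_force: [0.7, 1.6, -5.6]
opening: 34.7
```

Emit:
move_arm(
  steps="1 0 0 0 0 0 0.8; 0 0 0 0 0 0 0.8; 0 0 0 0 0 0 0.8",
)

```text
t: 26.32
ee_pos: [530.6, 137.5, 89.4]
tool_rot: [-0.5, -0.5, -0.5, 0.5]
contact_force: [0.7, 0.7, -3.4]
opening: 35.4
```

Emit:
move_arm(
  steps="1 0 0 0 0 0 0.8; 0 0 0 0 0 0 0.8; 0 0 0 0 0 0 0.8",
)

```text
t: 26.57
ee_pos: [530.9, 137.5, 88.7]
tool_rot: [0.5, 0.5, 0.5, -0.5]
contact_force: [0.5, -1.0, -0.1]
opening: 35.2
```

Emit:
move_arm(
  steps="1 0 0 0 0 0 0.8; 0 0 0 0 0 0 0.8; 0 0 0 0 0 0 0.8",
)

```text
t: 26.82
ee_pos: [530.7, 137.6, 87.3]
tool_rot: [0.5, 0.5, 0.5, -0.5]
contact_force: [0.0, 0.2, -1.0]
opening: 35.2
```

Emit:
move_arm(
  steps="1 0 0 0 0 0 0.8; 0 0 0 0 0 0 0.8; 0 0 0 0 0 0 0.8",
)

```text
t: 27.07
ee_pos: [530.9, 137.6, 86.8]
tool_rot: [0.5, 0.5, 0.5, -0.5]
contact_force: [-1.0, -0.5, 3.0]
opening: 35.1
```

Emit:
move_arm(
  steps="1 0 0 0 0 0 0.8; 0 0 0 0 0 0 0.8; 0 0 0 0 0 0 0.8",
)

```text
t: 27.32
ee_pos: [531.0, 137.6, 86.7]
tool_rot: [0.5, 0.5, 0.5, -0.5]
contact_force: [-3.6, -1.3, 8.3]
opening: 35.0
```

Emit:
move_arm(
  steps="1 0 0 0 0 0 0.8; 0 0 0 0 0 0 0.8; 0 0 0 0 0 0 0.8",
)

```text
t: 27.57
ee_pos: [531.0, 137.6, 86.7]
tool_rot: [-0.5, -0.5, -0.5, 0.5]
contact_force: [-5.0, -0.8, 13.8]
opening: 34.9
```

Contact is at TCP z 86.7, as expected for the orange ring on the blue one. I'll check visually, then ease off and release.

Emit:
move_arm(
  steps="-2.3 0 0 0 0 0 0.8; 0 0 0 0 0 0 0.7; 0 0 0 0 0 0 0.5; 0 0 0 0 0 0 0.3; 0 0 0 0 0 0 0.1",
)

```text
t: 27.98
ee_pos: [530.3, 137.6, 86.0]
tool_rot: [-0.5, -0.5, -0.5, 0.5]
contact_force: [0.1, 0.3, 0.5]
opening: 65.4
```

Emit:
move_arm(
  steps="0 0 0 0 0 0 0; 0 0 0 0 0 0 0; 0 0 0 0 0 0 0; -10 0 0 0 0 0 0; -30 0 0 0 0 0 0",
)

```text
t: 28.4
ee_pos: [526.3, 137.0, 122.5]
tool_rot: [-0.498, -0.497, -0.502, 0.503]
contact_force: [-0.0, 0.1, -0.8]
opening: 85.5
```

Emit:
move_arm(
  steps="-35 0 0 0 0 0 0; -35 0 0 0 0 0 0; 0 0 35 0 0 0 0; 0 0 38 0 0 0 0; 0 0 38 0 0 0 0",
)

```text
t: 28.82
ee_pos: [531.5, 26.0, 199.1]
tool_rot: [0.502, 0.5, 0.5, -0.498]
contact_force: [0.1, -0.6, -1.1]
opening: 85.5
```

Emit:
move_arm(
  steps="0 0 38 0 0 0 0; 0 0 38 0 0 0 0; 0 0 38 0 0 0 0; 0 0 38 0 0 0 0; 0 0 0 0 0 0 0",
)

```text
t: 29.23
ee_pos: [531.0, -131.9, 198.0]
tool_rot: [-0.5, -0.501, -0.497, 0.502]
contact_force: [-0.3, 0.7, 0.2]
opening: 85.4
```

Emit:
move_arm(
  steps="0 0 0 0 0 0 0; 0 0 0 0 0 0 0; 0 0 0 0 0 0 0",
)

```text
t: 29.48
ee_pos: [530.6, -124.3, 196.8]
tool_rot: [0.5, 0.5, 0.5, -0.5]
contact_force: [0.0, 0.3, -0.8]
opening: 85.8
```

```bash
python3 look.py z 530 136 90; python3 st.py; python3 sil.py 531.3 136.9 84 19; python3 sil.py 531.3 136.9 66 26
```

```text
scene crop origin 190 128 x5
top crop origin 180 167 x5
29.5833 [ 530.66 -123.96  196.63] [ 0.68 -0.84  0.4 ] [-0.042  0.046  0.065] 85.21
u 224.28 237.8 v 160.2 174.22
u 222.12 240.35 v 162.77 180.26
```

View pics/z.png

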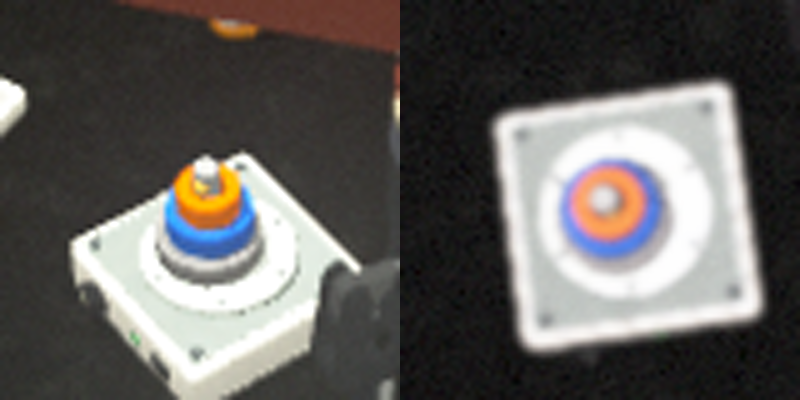

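View pics/z_scene_raw.png

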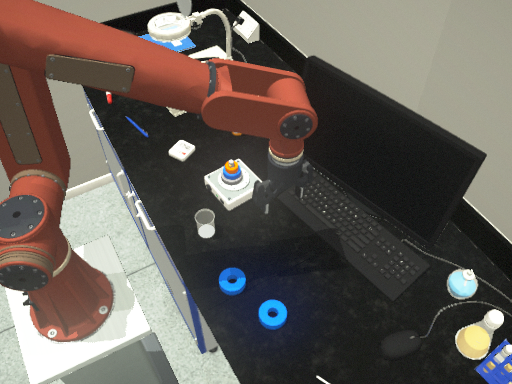

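Both rings sit flat and concentric. Orange spans scene u 224.8–238.2, bottom 173.8 (predicted 224.3–237.8, 174.2). Blue's bottom edge is at 179.6 (predicted 180.3). The beaker (205,222) and timer (181,150) are unmoved. Handing in.

```bash
python3 -c "
from rig import manip
print(manip.hand_in())"
```

```text
the job is handed in; nothing more can be done
None
```

The stack is built and handed in at about 29.6 s: the smallest blue spacer sits on the grey collar and the orange spacer sits on the blue one.

- **Blue spacer:** I threaded it on and eased it past the balls. It seated at a TCP height of 65.7 mm; the largest vertical force read was about 11 N.
- **Orange spacer:** It went on the same way and seated at 86.7 mm, the height expected on top of blue. The largest vertical force read was about 14 N.
- **Release:** I took the pressure off before opening the gripper each time, so neither spacer was dropped.
- **Last checks:** The final pictures show both rings flat and concentric, with edges within about 1 px of where they should be. The arm was clear of everything.
- **Bystanders:** The beaker and timer were where they started. The arm partly hid the bottle and dish in the last scene view, so I did not check those two separately, but the arm never went near them.
- **Disagreements:** The two cameras differed by up to 5 mm in y, so I aligned the rings on the spindle using the scene view and feel. The gripper opening read about 3 mm less than each spacer's true width.

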